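Take the reverse-threaded nut off the lapping machine

TASK

The disc on the lapping machine is due for a change: unscrew the nut in its middle, which has a reverse (left-hand) thread and comes off clockwise seen from above, without forcing it: do not pull hard while the thread still holds and do not wrench it against its stops. Lift it off the spindle and set it down gently, standing upright, in the steel tray. Leave the other things on the bench alone and the nut released.

Things in the scene. Friction and masses are not known exactly. Their poses are not given: they have to be found in the camera images.
- machine: Disc lapping machine, fixed: white housing 230 x 210 mm, 70 mm high, with a round steel lapping disc (180 mm diameter, top at 88 mm) and an upright spindle in the middle on which the nut sits. Origin: centre of its underside, on the spindle's axis; z up
- spindle_top (a point): Top of the machine's spindle, hidden in the nut: a 16 mm post ending 16 mm above the seated nut's underside (110 mm above the bench), with a 31 mm cross pin on which the nut's thread hangs. Under the nut a sprung washer pushes it up with about 8 N, so it stays put when let go part-way; the push ends within 6 mm of rise
- tray: Open steel tray, fixed, 150 x 120 mm, 22 mm high, wall and floor 4 mm. Origin: centre of its underside; x along the 150 mm side, z up
- nut_grip (a point): Grip of the aluminium nut (loose, 130 g): across the top of its round skirt (51 mm diameter, 24 mm high) stands a grip bar 50 mm long, 14 mm thick, 35 mm high. The point is on the nut's axis, 46 mm above its underside, 22 mm above the skirt, 13 mm below the bar's top; x along the bar, y across its thickness, z up. Seated: 140 mm above the bench
- nut: The same nut; origin at the centre of its underside. Short coarse left-hand thread: turned clockwise from above it rises about 2.5 mm and comes free after 1.15 to 2.2 rad, depending on unseen tightness: once it lifts over 5 mm it is free. Only about 0.3 rad more is free for lifting it off (clear after 20 mm); there, and at the tightening end, are hard stops. Over 60 N on the machine is forcing
- bur_stand: Bystander: round white stand 84 mm in diameter with small burs, 60 mm high. Origin: centre of its underside
- cast: Bystander: plaster tooth cast 62 x 58 mm, 34 mm high. Origin: centre of its underside
- jar: Bystander: amber jar 56 mm in diameter, 75 mm high. Origin: centre of its underside

How it is judged:
By the outcome, as a careful person would: the job done as asked, in the order asked, and still so for the second after the job is handed in, with the robot touching nothing.
It also fails if it takes over 58 s, if anything falls off the work surface, if the arm or the gripper's body presses on something with over 40 N, if the wrist force passes 120 N, or if a joint passes its speed limit or range.

ROBOT

A 7-joint arm with a two-finger parallel gripper is mounted at the origin on the work surface. World frame = base frame: x ahead of the robot, y to its left, z up, the work surface at z = 0. Lengths are in m, angles in rad, forces in N, time in s.
With the tool pointing down it reaches from about 0.35 to 0.9 m from the base axis. Payload 7.2 kg.
Tool frame: the origin (TCP) lies midway between the tips of the shut fingers; the grasp point (between the pads) lies 19 mm behind it; z points along the fingers, y is the direction in which the jaws open and shut (so a half turn about z gives the same grasp; the last joint's range is limited). The gripper opens to 88 mm and grips with 3 to 60 N. Pads are 20 mm wide; open, the fingers measure 115 mm over their backs; the gripper's body (75 mm by 178 mm) begins 61 mm behind the grasp point.
Start: joints at [1.134, 0.411, -0.013, 1.596, 0.006, 1.134, -0.082], TCP at [0.225, -0.583, 0.223] pointing down, gripper open.
Joint ranges: [-2.95, 2.95], [-0.29, 1.99], [-1.47, 1.44], [0.14, 2.54], [-1.03, 4.17], [0.13, 1.85], [-2.86, 2.86]. Speed limits (rad/s): [2.39, 2.39, 3.01, 3.01, 3.14, 3.14, 3.14].

INTERFACE

Orientations are given as [roll, pitch, yaw] about the fixed x, y, z axes, in that order (R = Rz(yaw) Ry(pitch) Rx(roll)).
In Python, from plant import ctrl, optics, order gives the robot as it stands.
- The arm moves only by the tool play_rows, never from a script. Its argument "plan" is text: rows parted by semicolons, each of 7 numbers parted by spaces: the shift along the tool's x, y, z in mm, then the turn, a rotation vector about the tool's x, y, z in rad, then the finger opening in mm, from 0 to 87.8. In form: dx dy dz rx ry rz hand; .... A call has 1 to 8 rows; each row is the pose to reach, as a shift and turn from the pose measured when the call began, along the tool's axes at that moment; what a row does not reach only later rows make up. A row lasts 1/10 s, in which the tool goes at most 50 mm and 8.59 degrees, less where a joint would pass 70% of its speed; a pose out of reach is approached as far as the arm can. A call with a gripper value outside its range is refused whole. The fingers move at their own pace and stop on an object; "squeeze" is the grip in N (left out, the last holds). Time passes only in rows, so rows that repeat a pose let the fingers close. It gives the time, the measured TCP pose, the force and the opening at its end, in the units of the state.
- ctrl.state(): the state, without advancing time (a new reading comes with each control period).
- optics.grab_frame(name): name is "scene" or "top" or "wrist"; returns the picture (480x640x3 uint8, blue, green, red); there is no depth.
- optics.camera_info(name): a dict with "fx", "fy", "cx", "cy" (pixels), "pose" (4x4, takes a point from camera to world coordinates). Camera axes: x right, y down, z forward; pixel columns grow to the right and rows downward; lengths in m; the calibration is good to about 2 mm. A picture is of the moment at which its call begins: read the wrist's pose just before it. camera_info takes no time and is no camera call; for the wrist camera it gives the pose at the moment of the call.
- order.hand_in(): hands the job in, once; it reports no verdict.
The state is a dict: "time_s": time; "q": joint angles; "joint_velocities": joint speeds; "joint_torque": joint torques, N m; "position": TCP position; "tcp_rot": TCP orientation; "wrist_force": force on the tool from outside, world axes, zero at the start; "wrist_torque": the same for the moment, N m; "width": opening from 0.0 (shut) to 1.0 (fully open).
Only numpy, scipy, OpenCV 4.12 (cv2) and the standard library are available. Lean on these libraries where they do the work, as an engineer would, in place of code of your own. Each camera call takes 0.05 s, during which the arm holds its last target. There are 200 camera calls.

## Working session

There is one attempt and no reset: what is moved stays moved. The work goes in short steps, Python scripts to look and compute and a tool call to move; the robot and the scene stay as the last step left them, time stands still between calls to the robot, and variables do not carry over. Pictures are saved under pics/ and viewed, about 8 in all and at most 12, crops included, and the job is handed in when it is done.

Besides the shell and the picture viewer there is one more tool, called after ">>>" in YAML: its name, and indented under it one key for each argument. play_rows: Moves the arm, as the interface text tells. Its arguments: {"type":"object","properties":{"plan":{"type":"string"},"squeeze":{"type":"number"}},"required":["plan"]}

```bash
mkdir -p pics; python3 - <<'E'
from plant import ctrl, optics
import cv2, numpy as np
s=ctrl.state(); print({k:np.round(v,3).tolist() for k,v in s.items()})
for n in("top","scene"):
    cv2.imwrite(f"pics/{n}1.png",optics.grab_frame(n)); c=optics.camera_info(n); print(n,c["fx"],c["fy"],c["cx"],c["cy"],np.round(c["pose"],3).tolist())
E
```

```text
{'time_s': 0.0, 'q': [1.134, 0.412, -0.013, 1.597, 0.006, 1.134, -0.082], 'joint_velocities': [0.002, 0.001, -0.002, 0.0, -0.001, -0.0, -0.001], 'joint_torque': [-0.0, -58.795, 0.642, -29.107, -0.054, 0.018, 0.0], 'position': [0.225, -0.583, 0.222], 'tcp_rot': [-3.14, 0.0, 0.369], 'wrist_force': [0.493, -0.767, 0.024], 'wrist_torque': [0.002, -0.028, 0.028], 'width': 1.001}
top 469.3192519573788 469.3192519573788 327.8837257376008 241.45288103044177 [[0.015, -0.984, 0.179, 0.373], [-1.0, -0.012, 0.014, 0.003], [-0.011, -0.179, -0.984, 0.974], [0.0, 0.0, 0.0, 1.0]]
scene 519.1919428088298 519.1919428088298 314.5470594267038 240.92226147808222 [[-0.181, 0.703, -0.687, 1.283], [0.984, 0.132, -0.123, 0.125], [0.004, -0.698, -0.716, 0.878], [0.0, 0.0, 0.0, 1.0]]
```

View pics/top1.png

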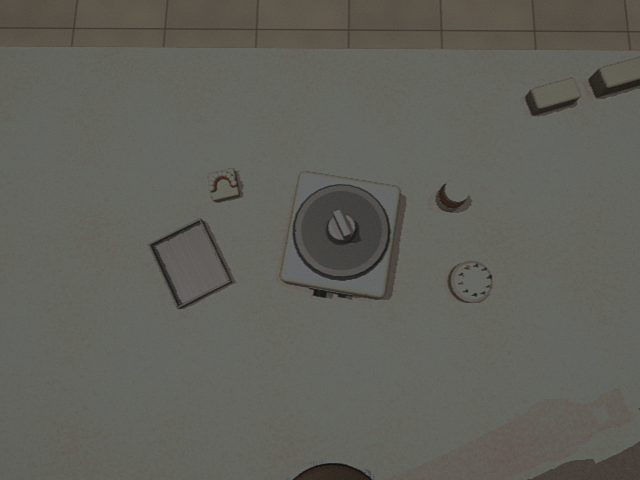

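View pics/scene1.png

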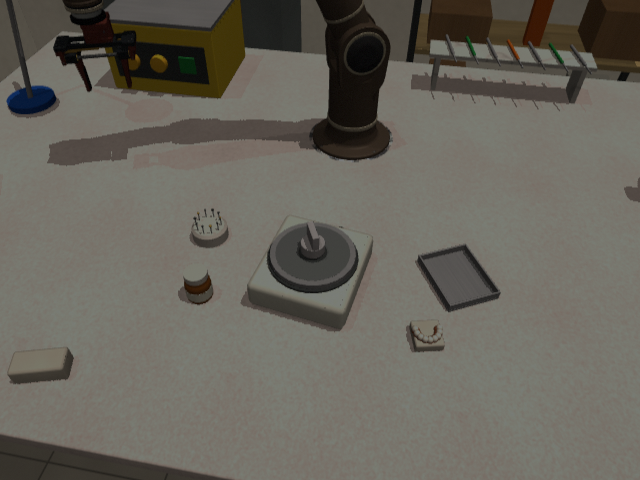

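The top view shows the disc centred near (342,231), with the bar running from about (336,211) to (350,240). The tray corners are near (151,244), (202,220), (233,281) and (180,307). The jar, bur stand and cast sit clear to the sides.

```bash
cat > h.py <<'E'
import numpy as np, cv2
from plant import ctrl, optics
from scipy.spatial.transform import Rotation as R
def ray(c,uv,z):
    P=np.array(c["pose"]); d=P[:3,:3]@[(uv[0]-c["cx"])/c["fx"],(uv[1]-c["cy"])/c["fy"],1]
    return P[:3,3]+d*(z-P[2,3])/d[2]
def toolshift(target,s):
    return R.from_euler("xyz",s["tcp_rot"]).inv().apply(np.array(target)-s["position"])*1000
E
python3 - <<'E'
from h import *
c=optics.camera_info("top"); im=cv2.imread("pics/top1.png"); s=ctrl.state()
d=ray(c,(342,231),.088); print("disc",d.round(3))
g=ray(c,(342,223),.153); print("bar top mid",g.round(3))
a,b=ray(c,(335,211),.153),ray(c,(349,238),.153); print("bar",a.round(3),b.round(3))
t=np.array([ray(c,p,.022) for p in((151,244),(202,220),(233,281),(180,307))]); print("tray",t.round(3).tolist(),t.mean(0).round(3))
for n,p,z in(("jar",(452,195),.075),("bur",(470,281),.05),("cast",(225,184),.03)): print(n,ray(c,p,z).round(3))
w=optics.camera_info("wrist"); print(np.round(w["pose"],3).tolist(),w["fx"],w["cx"],w["cy"]); 
T=np.linalg.inv(np.r_[np.c_[R.from_euler("xyz",s["tcp_rot"]).as_matrix(),s["position"]],[[0,0,0,1]]])@w["pose"]; print("cam in tcp",T.round(3).tolist())
print(toolshift([d[0],d[1],.30],s).round(1))
E
python3 -c "
import cv2;im=cv2.imread('pics/top1.png')[160:320,140:420];cv2.imwrite('pics/crop.png',cv2.convertScaleAbs(cv2.resize(im,None,fx=2.8,fy=2.8,interpolation=2),alpha=1.7))"
```

```text
disc [ 0.555 -0.012  0.088]
bar top mid [ 0.556 -0.011  0.153]
bar [0.578 0.002 0.153] [ 0.529 -0.024  0.153]
tray [[0.536, 0.381, 0.022], [0.588, 0.279, 0.022], [0.462, 0.208, 0.022], [0.408, 0.312, 0.022]] [0.498 0.295 0.022]
jar [ 0.633 -0.229  0.075]
bur [ 0.466 -0.265  0.05 ]
cast [0.664 0.233 0.03 ]
[[0.361, -0.895, -0.263, 0.297], [-0.932, -0.347, -0.1, -0.555], [-0.001, 0.281, -0.96, 0.384], [0.0, 0.0, 0.0, 1.0]] 383.5744205214462 317.74808106534186 236.57991571745492
cam in tcp [[0.001, -0.96, -0.281, 0.077], [1.0, 0.001, 0.0, -0.0], [-0.0, -0.281, 0.96, -0.162], [0.0, 0.0, 0.0, 1.0]]
[ 513.2 -413.4  -77.6]
```

View pics/crop.png

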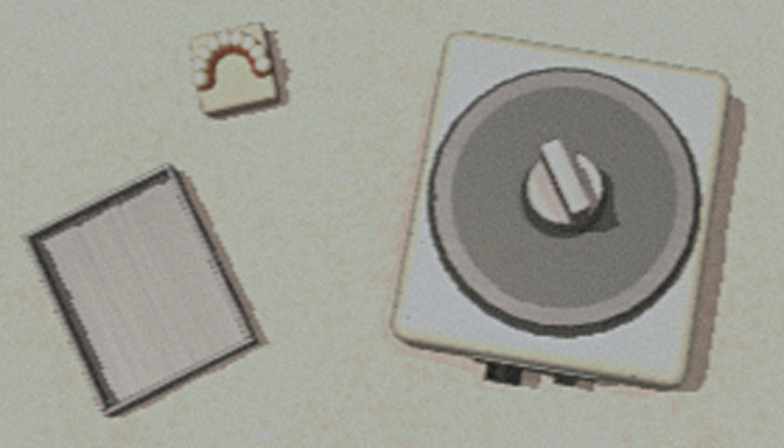

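The crop shows the nut with its bar running from about (337,211) to (347,235) in full-image pixels, so the bar's yaw is about 0.45. I'll grip at yaw 0.45+π so the wrist has room for the clockwise turn. First I move there, with the tool raised.

>>> play_rows:
  plan: "35 -28 -10 0 0 -0.14 87; 70 -56 -20 0 0 -0.28 87; 105 -84 -30 0 0 -0.42 87; 140 -112 -40 0 0 -0.56 87; 175 -140 -50 0 0 -0.7 87; 210 -168 -60 0 0 -0.84 87; 245 -196 -70 0 0 -0.98 87; 280 -224 -78 0 0 -1.12 87"

```text
time_s: 0.9
position: [0.4061, -0.2711, 0.3007]
tcp_rot: [-3.141, -0.001, 1.494]
wrist_force: [0.6, -0.7, 1.1]
width: 0.993
```

```bash
python3 - <<'E'
from h import *
s=ctrl.state(); print(s["time_s"],np.round(s["q"],3),np.round(s["tcp_rot"],3),np.round(s["position"],3),toolshift([.555,-.012,.30],s).round(1))
E
```

```text
0.9 [ 0.834  0.139 -0.384  1.784  0.054  1.23   0.359] [-3.141e+00 -1.000e-03  1.494e+00] [ 0.406 -0.271  0.301] [269.7 128.7   0.8]
```

>>> play_rows:
  plan: "34 16 0 0 0 -0.15 87; 68 32 0 0 0 -0.3 87; 102 48 0 0 0 -0.45 87; 136 64 0 0 0 -0.6 87; 170 80 0 0 0 -0.75 87; 204 97 0 0 0 -0.9 87; 238 113 0 0 0 -1.05 87; 270 129 0 0 0 -1.2 87"

```text
time_s: 1.7
position: [0.5556, -0.0102, 0.3006]
tcp_rot: [3.141, -0.001, 2.695]
wrist_force: [0.9, -0.3, -0.1]
width: 0.993
```

>>> play_rows:
  plan: "0 0 0 0 0 -0.15 87; 0 0 0 0 0 -0.3 87; 0 0 0 0 0 -0.45 87; 0 0 0 0 0 -0.6 87; 0 0 0 0 0 -0.75 87; 0 0 0 0 0 -0.88 87; 0 0 0 0 0 -0.88 87"

```text
time_s: 2.4
position: [0.5554, -0.0104, 0.3002]
tcp_rot: [3.14, -0.001, -2.706]
wrist_force: [0.1, -0.5, 0.1]
width: 0.987
```

```bash
python3 - <<'E'
from h import *
s=ctrl.state(); print(s["time_s"],np.round(s["q"],3),np.round(s["tcp_rot"],3),np.round(s["position"],3),toolshift([.555,-.012,.30],s).round(1))
c=optics.camera_info("wrist"); im=optics.grab_frame("wrist"); cv2.imwrite("pics/w1.png",im); np.save("w1.npy",c["pose"])
E
```

```text
2.4 [ 0.602  0.357 -0.876  1.615  0.28   1.304  1.688] [ 3.140e+00 -1.000e-03 -2.706e+00] [ 0.555 -0.01   0.3  ] [ 1.1 -1.3  0.1]
```

View pics/w1.png

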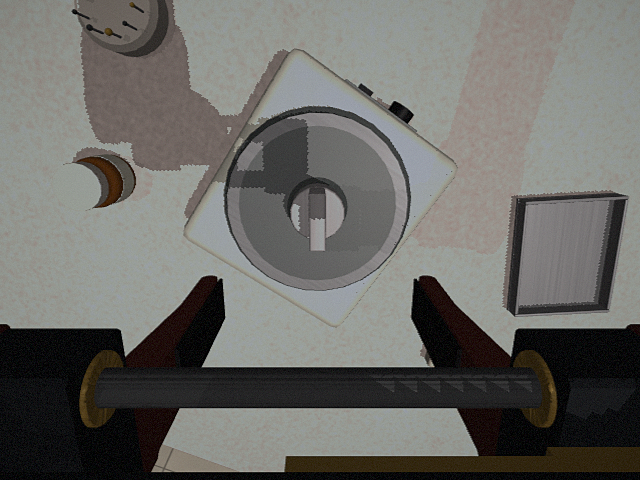

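The wrist view shows the bar almost vertical, around x 309–326 and y 187–250, with the disc centred near (318,199). The tray is at right, with corners near (513,196), (627,193), (612,310) and (506,316). Next I measure the bar's edges.

```bash
python3 - <<'E'
from h import *
im=cv2.imread("pics/w1.png"); c=optics.camera_info("wrist"); c["pose"]=np.load("w1.npy"); s=ctrl.state()
g=cv2.GaussianBlur(cv2.cvtColor(im,6),(3,3),0)
for v in (195,205,213,222,228,234,240,246): print(v,g[v,300:336].tolist())
print("col",g[180:258,317].tolist())
# disc outer edge: dark rim -> fit on white housing mask hole
hsv=cv2.cvtColor(im,40)
ed=cv2.Canny(cv2.GaussianBlur(g,(5,5),0),30,90); ys,xs=np.nonzero(ed)
cen=np.array([318,199.]); 
for _ in range(4):
    d=np.hypot(xs-cen[0],ys-cen[1]); m=(d>84)&(d<98)
    e=cv2.fitEllipse(np.c_[xs[m],ys[m]].astype(np.float32)); cen=np.array(e[0])
print(e, ray(c,cen,.086).round(4))
E
```

```text
195 [97, 98, 100, 100, 96, 95, 99, 97, 86, 80, 82, 85, 86, 86, 86, 86, 86, 88, 91, 90, 88, 88, 88, 84, 80, 97, 132, 154, 156, 154, 153, 153, 155, 157, 154, 137]
205 [100, 96, 98, 100, 98, 97, 96, 91, 81, 74, 77, 83, 85, 86, 86, 87, 88, 89, 89, 89, 88, 88, 88, 86, 77, 87, 127, 153, 154, 153, 152, 152, 152, 154, 154, 154]
213 [98, 95, 98, 99, 97, 96, 98, 95, 83, 74, 77, 83, 85, 84, 86, 87, 89, 89, 89, 89, 90, 89, 88, 84, 74, 86, 125, 151, 153, 152, 151, 151, 153, 154, 153, 153]
222 [107, 95, 95, 98, 97, 96, 95, 95, 93, 97, 116, 137, 145, 147, 149, 151, 153, 155, 155, 157, 158, 158, 158, 153, 129, 111, 128, 149, 152, 151, 150, 150, 151, 152, 153, 152]
228 [114, 96, 95, 96, 96, 94, 95, 96, 93, 94, 114, 137, 145, 146, 149, 152, 155, 155, 155, 157, 159, 159, 159, 153, 131, 113, 129, 149, 152, 151, 150, 151, 151, 151, 150, 150]
234 [90, 87, 88, 92, 94, 93, 94, 94, 88, 89, 111, 136, 144, 146, 149, 153, 154, 154, 154, 155, 156, 157, 158, 153, 133, 119, 132, 149, 153, 152, 146, 138, 126, 112, 103, 99]
240 [98, 98, 98, 98, 99, 99, 100, 100, 94, 89, 109, 136, 146, 148, 149, 152, 153, 154, 154, 155, 156, 157, 158, 154, 131, 101, 91, 93, 95, 96, 96, 95, 96, 95, 96, 97]
246 [97, 97, 98, 98, 98, 98, 99, 100, 96, 92, 110, 136, 146, 148, 150, 153, 153, 153, 153, 155, 158, 158, 158, 153, 131, 101, 90, 93, 94, 94, 94, 94, 94, 95, 95, 95]
col [36, 33, 36, 48, 54, 55, 60, 60, 55, 55, 56, 56, 56, 63, 79, 88, 89, 88, 88, 88, 89, 89, 89, 88, 89, 89, 88, 88, 89, 89, 89, 89, 89, 89, 88, 88, 86, 91, 117, 149, 157, 155, 155, 155, 154, 155, 155, 155, 155, 155, 155, 155, 154, 153, 154, 155, 153, 153, 154, 154, 154, 153, 153, 153, 154, 154, 153, 152, 154, 151, 131, 107, 99, 100, 99, 99, 100, 101]
((316.9152526855469, 199.55369567871094), (181.60708618164062, 183.4185028076172), 89.25676727294922) [ 0.5506 -0.0128  0.086 ]
```

```bash
python3 - <<'E'
from h import *
c=optics.camera_info("wrist"); c["pose"]=np.load("w1.npy"); s=ctrl.state()
a,b=ray(c,(317.2,193.3),.153),ray(c,(317.2,250.3),.153); m=(a+b)/2
print(a.round(4),b.round(4),m.round(4),np.linalg.norm(a-b),"yaw",np.arctan2(*(a-b)[1::-1]))
for t in (m,[.5506,-.0128,.1]): print(toolshift([t[0],t[1],.124],s).round(1))
tr=np.array([ray(c,p,.022) for p in((513,196),(627,193),(612,310),(506,316))]);print(tr.round(3).tolist(),tr.mean(0))
E
```

```text
[ 0.5343 -0.0201  0.153 ] [5.785e-01 5.000e-04 1.530e-01] [ 0.5564 -0.0098  0.153 ] 0.04875209739455682 yaw -2.7059767799600327
[ -1.2  -0.2 176.2]
[  5.3  -0.5 176.2]
[[0.462, 0.197, 0.022], [0.403, 0.315, 0.022], [0.532, 0.391, 0.022], [0.596, 0.274, 0.022]] [0.49831448 0.2941546  0.022     ]
```

The bar midpoint is trustworthy. The ellipse centre's offset matches the perspective bias, about R²·sinθ/d ≈ 6 mm. The yaw is already aligned, so I descend and close.

>>> play_rows:
  plan: "-1 0 30 0 0 0 60; -1 0 60 0 0 0 60; -1 0 90 0 0 0 60; -1 0 120 0 0 0 50; -1 0 145 0 0 0 45; -1 0 165 0 0 0 40; -1 0 176 0 0 0 40; -1 0 176 0 0 0 40"

```text
time_s: 3.25
position: [0.5553, -0.0098, 0.123]
tcp_rot: [3.139, -0.003, -2.713]
wrist_force: [-0.6, 0.4, 0.1]
width: 0.456
```

>>> play_rows:
  plan: "0 0 0 0 0 0 10; 0 0 0 0 0 0 10; 0 0 0 0 0 0 10; 0 0 0 0 0 0 10; 0 0 0 0 0 0 10; 0 0 0 0 0 0 10"
  squeeze: 25

```text
time_s: 3.85
position: [0.5558, -0.0101, 0.1237]
tcp_rot: [3.14, -0.002, -2.714]
wrist_force: [-1.0, -0.3, 5.7]
width: 0.156
```

```bash
python3 - <<'E'
from h import *
s=ctrl.state(); print(s["time_s"],np.round(s["q"],3),np.round(s["tcp_rot"],3),np.round(s["position"],4),np.round(s["wrist_force"],2),np.round(s["wrist_torque"],2),s["width"]*87.8)
E
```

```text
3.85 [ 0.52   0.527 -0.788  1.83   0.445  0.973  1.54 ] [ 3.140e+00 -2.000e-03 -2.714e+00] [ 0.5558 -0.0101  0.1237] [-1.02 -0.35  5.72] [-0.37 -0.2   0.02] 13.684101179228826
```

>>> play_rows:
  plan: "0 0 0 0 0 0.08 10; 0 0 -0.1 0 0 0.16 10; 0 0 -0.2 0 0 0.24 10; 0 0 -0.3 0 0 0.32 10; 0 0 -0.4 0 0 0.4 10; 0 0 -0.5 0 0 0.48 10; 0 0 -0.6 0 0 0.56 10; 0 0 -0.7 0 0 0.6 10"

```text
time_s: 4.65
position: [0.5556, -0.0097, 0.1239]
tcp_rot: [3.141, -0.004, 2.967]
wrist_force: [1.1, 0.4, -3.0]
width: 0.16
```

```bash
cat > st.py <<'E'
from h import *
s=ctrl.state(); print(s["time_s"],np.round(s["q"],3),np.round(s["tcp_rot"],3),np.round(s["position"],4),np.round(s["wrist_force"],2),np.round(s["wrist_torque"],2),s["width"]*87.8)
E
python3 st.py
```

```text
4.65 [ 0.422  0.486 -0.647  1.836  0.353  0.941  1.015] [ 3.141 -0.004  2.967] [ 0.5556 -0.0097  0.1239] [ 1.11  0.41 -3.02] [ 0.21 -0.42  0.18] 14.015266128723812
```

>>> play_rows:
  plan: "0 0 -0.1 0 0 0.08 10; 0 0 -0.2 0 0 0.16 10; 0 0 -0.3 0 0 0.24 10; 0 0 -0.4 0 0 0.32 10; 0 0 -0.5 0 0 0.4 10; 0 0 -0.6 0 0 0.48 10; 0 0 -0.7 0 0 0.5 10; 0 0 -0.7 0 0 0.5 10"

```text
time_s: 5.45
position: [0.555, -0.0088, 0.1241]
tcp_rot: [-3.141, -0.005, 2.469]
wrist_force: [0.7, 3.2, -4.8]
width: 0.158
```

```bash
python3 st.py
```

```text
5.45 [ 0.338  0.459 -0.533  1.842  0.282  0.921  0.576] [-3.141 -0.005  2.469] [ 0.555  -0.0088  0.1241] [ 0.7   3.16 -4.81] [ 0.79 -0.27 -0.02] 13.830593096731835
```

>>> play_rows:
  plan: "0 0 -0.5 0 0 0.07 10; 0 0 -1 0 0 0.15 10; 0 0 -1.2 0 0 0.15 10; 0 0 -1.2 0 0 0.15 10"

```text
time_s: 5.85
position: [0.5549, -0.0082, 0.1245]
tcp_rot: [-3.14, -0.006, 2.323]
wrist_force: [3.7, 3.9, -12.7]
width: 0.154
```

```bash
python3 st.py
```

```text
5.85 [ 0.314  0.452 -0.5    1.843  0.262  0.917  0.447] [-3.14  -0.006  2.323] [ 0.5549 -0.0082  0.1245] [  3.71   3.87 -12.74] [ 0.82 -1.02 -0.04] 13.51274480930549
```

>>> play_rows:
  plan: "0 0 0 0 0 0.08 10; 0 0 0 0 0 0.16 10; 0 0 -0.3 0 0 0.2 10; 0 0 -0.6 0 0 0.2 10; 0 0 -0.9 0 0 0.2 10"

```text
time_s: 6.35
position: [0.5551, -0.0079, 0.125]
tcp_rot: [-3.14, -0.006, 2.126]
wrist_force: [4.6, 3.5, -13.8]
width: 0.155
```

```bash
python3 st.py
```

```text
6.35 [ 0.281  0.443 -0.456  1.845  0.235  0.912  0.273] [-3.14  -0.006  2.126] [ 0.5551 -0.0079  0.125 ] [  4.61   3.54 -13.76] [ 0.71 -1.28  0.02] 13.619409597833931
```

>>> play_rows:
  plan: "0 0 0 0 0 0.08 10; 0 0 0 0 0 0.16 10; 0 0 -0.3 0 0 0.2 10; 0 0 -0.6 0 0 0.2 10; 0 0 -0.9 0 0 0.2 10"

```text
time_s: 6.85
position: [0.5553, -0.0078, 0.1255]
tcp_rot: [-3.139, -0.005, 1.93]
wrist_force: [5.9, 2.7, -13.6]
width: 0.156
```

```bash
python3 st.py
```

```text
6.85 [ 0.248  0.436 -0.411  1.846  0.21   0.907  0.099] [-3.139 -0.005  1.93 ] [ 0.5553 -0.0078  0.1255] [  5.9    2.7  -13.56] [ 0.72 -1.41 -0.  ] 13.728141023488599
```

>>> play_rows:
  plan: "0 0 0 0 0 0.08 10; 0 0 0 0 0 0.15 10; 0 0 -0.3 0 0 0.15 10; 0 0 -0.6 0 0 0.15 10; 0 0 -0.9 0 0 0.15 10"

```text
time_s: 7.35
position: [0.5555, -0.0079, 0.126]
tcp_rot: [-3.139, -0.005, 1.784]
wrist_force: [5.7, 2.9, -13.6]
width: 0.161
```

```bash
python3 st.py
```

```text
7.35 [ 0.223  0.43  -0.379  1.847  0.191  0.904 -0.031] [-3.139 -0.005  1.784] [ 0.5555 -0.0079  0.126 ] [  5.71   2.9  -13.6 ] [ 0.53 -1.55 -0.09] 14.179370756660592
```

>>> play_rows:
  plan: "0 0 0 0 0 0.08 10; 0 0 0 0 0 0.14 10; 0 0 -0.3 0 0 0.14 10; 0 0 -0.6 0 0 0.14 10; 0 0 -0.9 0 0 0.14 10"
  squeeze: 40

```text
time_s: 7.85
position: [0.5557, -0.0079, 0.1264]
tcp_rot: [-3.138, -0.005, 1.648]
wrist_force: [5.8, 2.4, -16.2]
width: 0.16
```

```bash
python3 st.py
```

```text
7.85 [ 0.2    0.426 -0.348  1.848  0.174  0.901 -0.151] [-3.138 -0.005  1.648] [ 0.5557 -0.0079  0.1264] [  5.81   2.42 -16.25] [ 0.6  -1.62 -0.02] 14.017838826595648
```

>>> play_rows:
  plan: "0 0 0 0 0 0.08 10; 0 0 0 0 0 0.14 10; 0 0 -0.3 0 0 0.14 10; 0 0 -0.6 0 0 0.14 10; 0 0 -0.9 0 0 0.14 10"

```text
time_s: 8.35
position: [0.5558, -0.008, 0.1268]
tcp_rot: [-3.137, -0.004, 1.513]
wrist_force: [6.9, 2.5, -14.9]
width: 0.154
```

```bash
python3 st.py
```

```text
8.35 [ 0.177  0.422 -0.318  1.849  0.158  0.899 -0.272] [-3.137 -0.004  1.513] [ 0.5558 -0.008   0.1268] [  6.95   2.53 -14.92] [ 0.47 -1.57 -0.05] 13.532085345641367
```

>>> play_rows:
  plan: "0 0 0 0 0 0.08 10; 0 0 0 0 0 0.15 10; 0 0 -0.3 0 0 0.15 10; 0 0 -0.6 0 0 0.15 10; 0 0 -0.9 0 0 0.15 10"

```text
time_s: 8.85
position: [0.5556, -0.0089, 0.1278]
tcp_rot: [-3.137, -0.003, 1.365]
wrist_force: [1.1, -2.1, -3.3]
width: 0.155
```

```bash
python3 st.py
```

```text
8.85 [ 0.153  0.417 -0.285  1.85   0.141  0.899 -0.403] [-3.137e+00 -3.000e-03  1.365e+00] [ 0.5556 -0.0089  0.1278] [ 1.12 -2.09 -3.34] [-0.53 -0.33 -0.03] 13.608313642680283
```

The force dropped and the nut rose, so it looks free after about 2.2 rad. I'll lift it gently.

>>> play_rows:
  plan: "0 0 -1 0 0 0 10; 0 0 -2 0 0 0 10; 0 0 -3 0 0 0 10; 0 0 -4 0 0 0 10; 0 0 -4 0 0 0 10"

```text
time_s: 9.35
position: [0.5558, -0.0089, 0.1322]
tcp_rot: [-3.137, -0.003, 1.365]
wrist_force: [1.5, -1.8, -0.5]
width: 0.155
```

```bash
python3 st.py
```

```text
9.35 [ 0.154  0.411 -0.286  1.846  0.138  0.907 -0.401] [-3.137e+00 -3.000e-03  1.365e+00] [ 0.5558 -0.0089  0.1322] [ 1.49 -1.76 -0.49] [-0.47 -0.44  0.01] 13.639486389410688
```

>>> play_rows:
  plan: "0 0 -3 0 0 0 10; 0 0 -7 0 0 0 10; 0 0 -11 0 0 0 10; 0 0 -15 0 0 0 10; 0 0 -20 0 0 0 10; 0 0 -35 0 0 0 10; 0 0 -55 0 0 0 10; 0 0 -75 0 0 0 10"

```text
time_s: 10.15
position: [0.5558, -0.0091, 0.208]
tcp_rot: [-3.136, -0.003, 1.365]
wrist_force: [0.6, -0.8, -2.5]
width: 0.156
```

```bash
python3 - <<'E'
import st
from h import *
s=ctrl.state(); print(toolshift([.498,.295,.2],s).round(1))
cv2.imwrite("pics/w2.png",optics.grab_frame("wrist")[::1]); 
cv2.imwrite("pics/s2.png",np.hstack([cv2.resize(cv2.imread("pics/w2.png"),(400,300)),cv2.resize(optics.grab_frame("scene")[120:380,220:566],(400,300))]))
E
```

```text
10.15 [ 0.167  0.329 -0.297  1.765  0.103  1.067 -0.371] [-3.136e+00 -3.000e-03  1.365e+00] [ 0.5558 -0.0091  0.208 ] [ 0.57 -0.83 -2.54] [-0.1  -0.12 -0.07] 13.662487648215178
[ 285.9 -118.6    9.4]
```

View pics/s2.png

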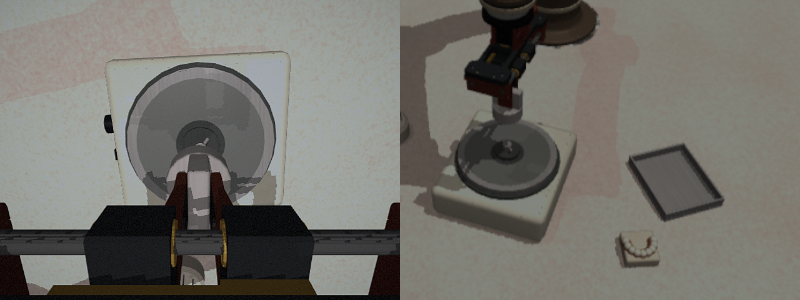

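The nut is off the spindle (the bare post is visible) and hangs upright in the fingers. Next I carry it over the tray.

>>> play_rows:
  plan: "25 -10 0 0 0 0 10; 65 -27 0 0 0 0 10; 105 -44 0 0 0 0 10; 145 -60 0 0 0 0 10; 185 -77 0 0 0 0 10; 225 -94 0 0 0 0 10; 265 -110 0 0 0 0 10; 286 -119 0 0 0 0 10"

```text
time_s: 11.05
position: [0.4974, 0.2994, 0.2102]
tcp_rot: [-3.14, -0.005, 1.369]
wrist_force: [-0.2, 0.7, -2.2]
width: 0.159
```

>>> play_rows:
  plan: "0 0 30 0 0 0 10; 0 0 60 0 0 0 10; 0 0 90 0 0 0 10; 0 0 115 0 0 0 10; 0 0 135 0 0 0 10; 0 0 150 0 0 0 10; 0 0 150 0 0 0 10"

```text
time_s: 11.75
position: [0.4958, 0.2992, 0.0576]
tcp_rot: [-3.137, -0.002, 1.369]
wrist_force: [-0.3, 0.1, -1.0]
width: 0.152
```

```bash
python3 - <<'E'
import st
from h import *
cv2.imwrite("pics/w3.png",np.hstack([cv2.resize(optics.grab_frame("wrist"),(400,300)),cv2.resize(optics.grab_frame("scene")[180:380,370:636],(400,300))]))
E
```

```text
11.75 [-0.347  0.556 -0.371  1.841  0.264  0.795 -1.055] [-3.137e+00 -2.000e-03  1.369e+00] [0.4958 0.2992 0.0576] [-0.26  0.05 -0.97] [-0.1  -0.04 -0.01] 13.308864117856178
```

View pics/w3.png

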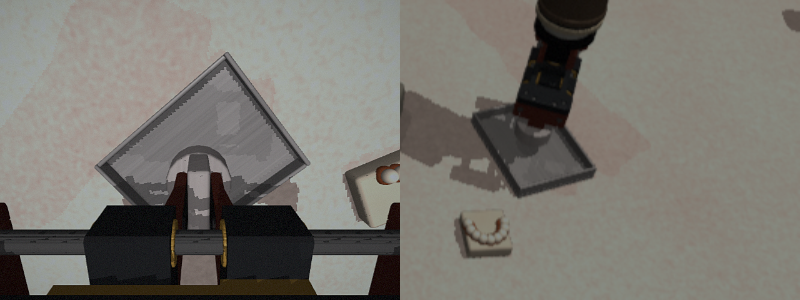

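The nut hangs over the middle of the tray and the cast is well clear. I'll lower it gently.

>>> play_rows:
  plan: "0 0 5 0 0 0 10; 0 0 10 0 0 0 10; 0 0 14 0 0 0 10; 0 0 17 0 0 0 10; 0 0 19 0 0 0 10; 0 0 20 0 0 0 10; 0 0 20 0 0 0 10"

```text
time_s: 12.55
position: [0.4972, 0.3004, 0.0401]
tcp_rot: [-3.14, -0.005, 1.369]
wrist_force: [-0.1, 0.3, -2.6]
width: 0.16
```

>>> play_rows:
  plan: "0 0 0.5 0 0 0 10; 0 0 1 0 0 0 10; 0 0 1.5 0 0 0 10; 0 0 2 0 0 0 10; 0 0 2 0 0 0 10"

```text
time_s: 13.05
position: [0.4972, 0.3004, 0.038]
tcp_rot: [-3.14, -0.005, 1.369]
wrist_force: [-0.1, -0.3, -2.0]
width: 0.16
```

```bash
python3 st.py
```

```text
13.05 [-0.356  0.583 -0.36   1.851  0.28   0.755 -1.069] [-3.14  -0.005  1.369] [0.4972 0.3004 0.038 ] [-0.11 -0.31 -2.04] [-0.05 -0.02  0.03] 14.046066962262449
```

>>> play_rows:
  plan: "0 0 0.5 0 0 0 10; 0 0 1 0 0 0 10; 0 0 1.5 0 0 0 10; 0 0 2 0 0 0 10; 0 0 2.5 0 0 0 10; 0 0 2.5 0 0 0 10"

```text
time_s: 13.65
position: [0.4971, 0.3003, 0.0355]
tcp_rot: [-3.14, -0.005, 1.369]
wrist_force: [0.1, 0.7, -1.1]
width: 0.154
```

>>> play_rows:
  plan: "0 0 0.5 0 0 0 10; 0 0 1 0 0 0 10; 0 0 1 0 0 0 10"

```text
time_s: 13.95
position: [0.4971, 0.3003, 0.0343]
tcp_rot: [-3.139, -0.004, 1.369]
wrist_force: [-0.5, -0.6, -1.8]
width: 0.152
```

```bash
python3 st.py
```

```text
13.95 [-0.358  0.589 -0.358  1.853  0.283  0.748 -1.071] [-3.139 -0.004  1.369] [0.4971 0.3003 0.0343] [-0.54 -0.59 -1.77] [-0.02 -0.06 -0.01] 13.333409081017622
```

>>> play_rows:
  plan: "0 0 0.4 0 0 0 10; 0 0 0.7 0 0 0 10; 0 0 0.7 0 0 0 10"

```text
time_s: 14.25
position: [0.4971, 0.3003, 0.0336]
tcp_rot: [-3.139, -0.005, 1.369]
wrist_force: [-0.1, -0.1, -2.3]
width: 0.159
```

```bash
python3 st.py
```

```text
14.25 [-0.358  0.59  -0.358  1.853  0.284  0.747 -1.071] [-3.139 -0.005  1.369] [0.4971 0.3003 0.0336] [-0.11 -0.06 -2.29] [-0.07 -0.06  0.01] 13.932295569010108
```

>>> play_rows:
  plan: "0 0 0.4 0 0 0 10; 0 0 0.8 0 0 0 10; 0 0 0.8 0 0 0 10"

```text
time_s: 14.55
position: [0.4971, 0.3004, 0.0336]
tcp_rot: [-3.14, -0.004, 1.369]
wrist_force: [-2.1, -1.2, 6.1]
width: 0.157
```

```bash
python3 st.py
```

```text
14.55 [-0.359  0.59  -0.358  1.853  0.284  0.747 -1.072] [-3.14  -0.004  1.369] [0.4971 0.3004 0.0336] [-2.09 -1.19  6.13] [-0.47  0.41  0.01] 13.762974920419406
```

The nut touched down at 6 N. Now I release it and retract.

>>> play_rows:
  plan: "0 0 0 0 0 0 16; 0 0 0 0 0 0 20; 0 0 0 0 0 0 28; 0 0 0 0 0 0 36; 0 0 0 0 0 0 40; 0 0 0 0 0 0 40"

```text
time_s: 15.15
position: [0.4971, 0.3004, 0.0335]
tcp_rot: [-3.14, -0.004, 1.369]
wrist_force: [0.3, -0.5, 0.2]
width: 0.453
```

>>> play_rows:
  plan: "0 0 -5 0 0 0 40; 0 0 -15 0 0 0 40; 0 0 -30 0 0 0 40; 0 0 -60 0 0 0 40; 0 0 -100 0 0 0 40; 0 0 -140 0 0 0 40; 0 0 -180 0 0 0 40; 0 0 -180 0 0 0 40"

```text
time_s: 15.95
position: [0.4996, 0.3016, 0.221]
tcp_rot: [3.136, -0.012, 1.37]
wrist_force: [-0.3, -0.8, 0.4]
width: 0.454
```

```bash
python3 - <<'E'
import st
from h import *
cv2.imwrite("pics/w4.png",np.hstack([cv2.resize(optics.grab_frame("wrist"),(400,300)),cv2.resize(optics.grab_frame("scene")[150:400,170:503],(400,300))]))
E
```

```text
15.95 [-0.299  0.37  -0.424  1.691  0.164  1.103 -0.972] [ 3.136 -0.012  1.37 ] [0.4996 0.3016 0.221 ] [-0.26 -0.79  0.39] [-0.02 -0.07 -0.03] 39.90118596643631
```

View pics/w4.png

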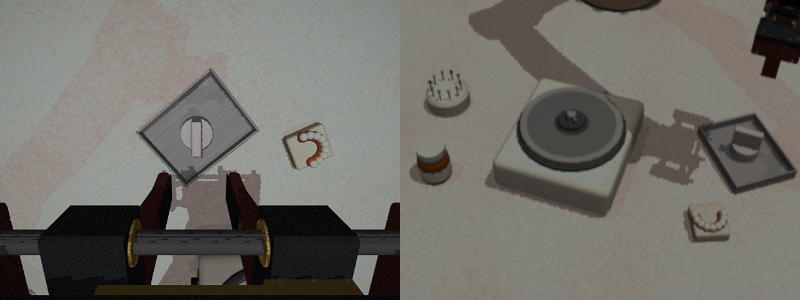

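The nut stands upright in the middle of the tray, the spindle is bare, and the bystanders look unmoved. I'm handing in.

```bash
python3 -c "
from plant import order; print(order.hand_in())"
```

```text
the job is handed in; nothing more can be done
None
```

The nut is off the spindle and standing upright, released, near the middle of the steel tray. I handed the job in at about 16 s.

- **Unscrewing:** I gripped the bar and turned it clockwise until the thread let go at about 2.2 rad. The largest upward pull I read before that was about 16 N, and I read no notable torque about the nut's axis. The arm drifted up to about 2 mm sideways during the turn, with side forces up to about 7 N.
- **Lifting and placing:** I lifted it straight off and set it down with about 6 N of contact force.
- **Last checks:** The final wrist and scene pictures show the bare spindle and the nut upright inside the tray. The jar, bur stand and cast look unmoved, judged by eye only. The gripper is clear at 0.22 m with no force on it.
- **A measurement that disagreed:** The disc-ellipse centre was about 6 mm off the bar's midpoint. I put that down to perspective and used the bar, and the grip came out well.
- **Not certain:** During the turn the tool rose about 3 mm before release, against the 2.5 mm expected of the thread. The pads may have slipped slightly up the bar.

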